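# Eject the cell stuck in the tube

### The arm

A 6-joint arm with a two-finger parallel gripper is mounted at the origin on a cart in front of the work surface, level with it; the furniture and walls round the work are solid. World frame = base frame: x ahead of the robot, y to its left, z up, the work surface at z = 0. Lengths are in mm, angles in rad, forces in N, time in s.
With the tool pointing down it reaches from about 350 to 875 mm from the base axis. Payload 4.2 kg.
Tool frame: the origin (TCP) lies midway between the tips of the shut fingers; the grasp point (between the pads) lies 19 mm behind it; z points along the fingers, y is the line along which they close (so a half turn about z gives the same grasp; the last joint's range is limited). The gripper opens to 85 mm and grips with 20 to 120 N. Pads are 22 mm wide; open, the fingers measure 114 mm over their backs; the gripper's body (76 mm by 85 mm) begins 54 mm behind the grasp point. The pads swing forward as they close: fully open they stand 13 mm farther back than shut.
Start: joints at [1.548, 0.385, 0.008, 0, -1.194, -0.259], TCP at [173.771, 600.336, 231.312] pointing down, gripper open.
Joint ranges: [-3.14, 3.14], [-1.21, 2.06], [-1.07, 1.41], [-3.16, 2.05], [-2.99, -0.16], [-3.1, 3.1]. Speed limits (rad/s): [2.79, 2.79, 3.14, 3.14, 3.14, 3.14].

### API

Orientations are given as a unit quaternion [x, y, z, w].
In Python, from bench import read_state, get_image, job_done gives the robot as it stands.
- The arm moves only by the shell command python3 -m jog 'ROWS'. ROWS is JSON, a list of rows, each a list of 3 entries, a list of its own where there are three numbers: the shift along the world's x, y, z scaled (see below), then the turn, a rotation vector about the world's x, y, z scaled (see below), then the gripper's target within -1 to 1 (shut at 1, half-way at 0, fully open at -1). In form: [[[x, y, z], [wx, wy, wz], claw], ...]. A call has 1 to 20 rows; each row is the pose to reach, as a shift and turn from the pose commanded when the call began; what a row does not reach only later rows make up. The controller multiplies each number of a shift by 10 cm and each number of a turn by 120 degrees. A row lasts 1/10 s, in which the tool goes at most 50 mm and 8.59 degrees, less where a joint would pass 70% of its speed; a pose out of reach is approached as far as the arm can. A call with a number of a shift or a turn outside -1 to 1 is refused whole. A call with a gripper value outside its range is refused whole. The fingers move at their own pace and stop on an object; the grip force is fixed at half the most. Time passes only in rows, so rows that repeat a pose let the fingers close. It gives the time, the measured TCP pose, the force, the opening and the grip force at its end, in the units of the state.
- read_state(): the state, without advancing time (a new reading comes with each control period).
- get_image(name): name is "scene" or "top"; returns a dict with "frame" (400x640x3 uint8, red, green, blue), "range_z" (400x640 float32, mm along the optical axis (not along the pixel's ray), 0 where there is no reading), "fx", "fy", "cx", "cy" (pixels), "R" (3x3) and "t" (3): a world point X has camera coordinates R X + t. Camera axes: x right, y down, z forward; pixel columns grow to the right and rows downward; lengths in mm; the calibration is good to about 2 mm. A picture is of the moment at which its call begins.
- job_done(): hands the job in; it is judged then, once.
The state is a dict: "clock": time; "joints": joint angles; "joint_vel": joint speeds; "joint_efforts": joint torques, N m; "position": TCP position; "ee_rot": TCP orientation; "contact_force": force on the tool from outside, world axes, zero at the start; "wrist_torque": the same for the moment, N m; "gripper_width": finger opening in mm; "grasp_force": force on a finger pad.
Only numpy, scipy, OpenCV 4.12 (cv2) and the standard library are available. Lean on these libraries where they do the work, as an engineer would, in place of code of your own. Each camera call takes 0.05 s, during which the arm holds its last target. There are 200 camera calls.

### The job

A round cell is stuck in the square tube of the stand on the table. Take the push rod by its handle, feed the rod through the entry bush and gently push the cell out of the far end and along the trough until it is home against the sprung end stop, with the stop's pad pressed in about 3 mm and never bottomed. Then draw the rod out, lay it back in its V rest and let go, leaving the cell lying in the trough clear of the tube and the other things where they are.

Things in the scene. Friction and masses are not known exactly. Their poses are not given: they have to be found in the camera images.
- stand: Fixed steel and aluminium stand on a 250 x 74 mm base, 73 mm high, 88 mm at the bolted bridge over the tube. Origin on the table under the entry mouth; x axis = push direction (horizontal), z up. The push axis lies at y = 0, 55 mm above the table. More than 30 N between rod and stand or rod and cell harms them.
- mouth (a point): Centre of the entry hole on its near face, on the push axis (stand x = 0); axes as the stand's. From x = 0 to 12 mm an upright entry plate (40 mm wide, 36 mm high) has a round hole 16.5 mm in diameter, countersunk 2 mm at the mouth; behind it begins the tube's bore.
- tube_end (a point): Centre of the tube's far opening, on the push axis (stand x = 92 mm). The tube is an aluminium box section, x = 12 to 92 mm, bore 20.5 mm square. A spring shoe in its roof nips the cell, which resists with some 6 to 13 N, unlike from run to run, until its near end has passed x = 78 mm; then it slides freely. The shoe does not hold the rod.
- trough (a point): Point on the push axis at stand x = 180 mm, over the open trough (x = 92 to 225 mm, floor 44.75 mm above the table as in the tube, side walls 10 mm high). A dark end stop is clamped in the trough, its sprung pad facing the tube. The pad's face stands anywhere from stand x = 170 to 190 mm: not measured, to be felt or seen.
- stuck_cell: Round cell 18 mm in diameter, 66 mm long, 0.03 to 0.07 kg, that starts inside the tube. Origin at mid-length on its underside (it lies on the tube's floor, axis 9 mm above the origin); its own y axis runs along it, in the push direction at the start. Near end face 31 to 33 mm from the origin.
- stop_pad (a joint): Pad of the end stop (16 mm disc on the push axis): 0 = fully out, grows as it is pressed in the push direction, 0.006 m = bottomed. Spring 2.5 N per mm, from about 1 N. It springs back when the rod is withdrawn and pushes the cell back with it.
- push_rod: Push rod, 0.12 kg: black box handle 46 long, 24 wide, 26 mm high with flat upright sides, and a round steel shank 14 mm in diameter. Origin at the centre of the handle, on the axis; x axis along the rod toward its tip. Shank from x = 23 to the flat tip at x = 168 mm. Starts level in the V rest, axis 50 mm above the table.
- rod_rest: Fixed rest for the rod: base plate 170 x 56 x 8 mm and two 90-degree V saddles, each 10 mm thick, at x = 50 and x = 130 mm, tops 55 mm high, open 30 mm wide at the top. Origin on the table under the centre of the handle of a rod in place; x axis along the rod toward the tip; a rod lying in the Vs has its axis 50 mm above the table.
- cell_frame: Bystander: black cell spacer frame 42 x 42 x 53 mm.
- circuit_board: Bystander: small circuit board 30 x 62 x 8 mm lying flat.
- amber_tape: Bystander: roll of film tape 68 mm across, 26 mm high.
- flux_jar: Bystander: small bottle with needle cap, 30 mm across, 90 mm high.
- driver: Bystander: screwdriver 152 mm long lying on the mat.
- cutters: Bystander: side cutters 136 mm long lying on the mat.
- cream_tape: Bystander: roll of paper tape 82 mm across, 42 mm high, on the mat.

How it is judged (in metres and radians):
On the way, in this order (a step that is already met when the one before it is completed fails the run):
1. the rod, held, is in the entry bush and bears on the cell (contact force between the fingers and push_rod above 1 N and x of push_rod in the frame of stand between -0.158 and -0.1 m and y of push_rod in the frame of stand between -0.015 and 0.015 m and contact force between push_rod and stuck_cell above 1 N).
2. pushed by the rod, the cell is out of the tube and home: the pad is pressed in more than 1.5 mm (value of joint stop_pad above 0.0015 m and x of stuck_cell in the frame of stand above 0.13 m and contact force between push_rod and stuck_cell above 1 N), for 0.2 s.
At the end, for the whole second after the job is handed in: The cell rests in the trough clear of the tube (centre 126 to 162 mm past the mouth, within 8 mm of the axis sideways); the rod, released, rests in its V rest the same way round as at the start (within 20 mm lengthwise, 6 mm sideways and in height, 0.12 rad) (x of stuck_cell in the frame of stand between 0.126 and 0.162 m and y of stuck_cell in the frame of stand between -0.008 and 0.008 m and z of stuck_cell in the frame of stand between 0.04 and 0.052 m and x of push_rod in the frame of rod_rest between -0.02 and 0.02 m and y of push_rod in the frame of rod_rest between -0.006 and 0.006 m and z of push_rod in the frame of rod_rest between 0.044 and 0.056 m and angle between the x axis of push_rod and the x axis of rod_rest, either way round below 0.12 rad and linear speed of each of stuck_cell, push_rod below 0.02 m/s); the robot touches nothing.
It fails at once if the end stop's pad pressed in beyond 5.5 mm (bottomed) (value of joint stop_pad above 0.0055 m).
It fails at once if the rod forced: more than 30 N on the stand or on the cell (contact force between push_rod and stand above 30 N or contact force between push_rod and stuck_cell above 30 N).
It fails at once if the fingers touch the cell (contact force between the fingers and stuck_cell above 0.5 N).
It fails at once if a bystander moved more than 30 mm (distance of any of cell_frame, circuit_board, amber_tape, flux_jar, driver, cutters, cream_tape from where it was at the start of the episode above 0.03 m).
It also fails if it takes over 66 s, if anything falls off the work surface, if the arm or the gripper's body presses on something with over 40 N, if the wrist force passes 120 N, or if a joint passes its speed limit or range.

## Working session

There is one attempt and no reset: what is moved stays moved. The work goes in short steps, Python scripts to look and compute and a shell command to move; the robot and the scene stay as the last step left them, time stands still between calls to the robot, and variables do not carry over. Pictures are saved under pics/ and viewed, at most 10 in all, crops included, and the job is handed in when it is done.

```bash
mkdir -p pics
python3 - <<'E'
from bench import *
import cv2,numpy as np
print(read_state())
for n in("scene","top"):
    d=get_image(n); cv2.imwrite(f"pics/{n}0.png",d["frame"][:,:,::-1]); np.savez(f"{n}0.npz",**d)
    print(n,d["fx"],d["cx"],d["cy"],d["R"],d["t"],(d["range_z"]>0).mean())
E
```

```text
{'clock': 0.0, 'joints': array([ 1.54762109e+00,  3.85575797e-01,  6.61644873e-03, -4.76180349e-04,
       -1.19402090e+00, -2.58617110e-01]), 'joint_vel': array([-4.68182859e-04, -2.26817877e-05,  1.62109989e-03, -1.24060123e-04,
        1.15758663e-03,  1.15783918e-03]), 'joint_efforts': array([-1.40617749e-04, -3.92293918e+01,  1.88403010e+01,  4.18629706e+00,
       -4.69669205e-03, -7.05903773e-06]), 'position': array([173.61376862, 599.78771508, 230.20969994]), 'ee_rot': array([ 9.90077590e-01, -1.40517349e-01, -9.15123809e-05,  1.11039256e-03]), 'contact_force': array([-0.1705247 ,  0.19945627, -0.23532486]), 'wrist_torque': array([-0.04732003, -0.0474724 , -0.00560866]), 'grasp_force': 0.0, 'gripper_width': 85.76488728448903}
scene 383.5084623997356 322.3273811917216 200.46828516467906 [[-0.80008405 -0.59985767  0.00602371]
 [-0.46405846  0.61253076 -0.63988735]
 [ 0.38015162 -0.51475902 -0.76844512]] [ 350.8915451   359.24624903 1133.98203966] 0.9961796875
top 503.35411890039563 318.6863987342675 193.7576075315289 [[ 0.01022639 -0.99970629 -0.02197173]
 [-0.98285623 -0.00600397 -0.18427583]
 [ 0.18408979  0.02347953 -0.98262895]] [-126.73707725  527.0018813  1535.11052904] 0.996078125
```

View pics/top0.png

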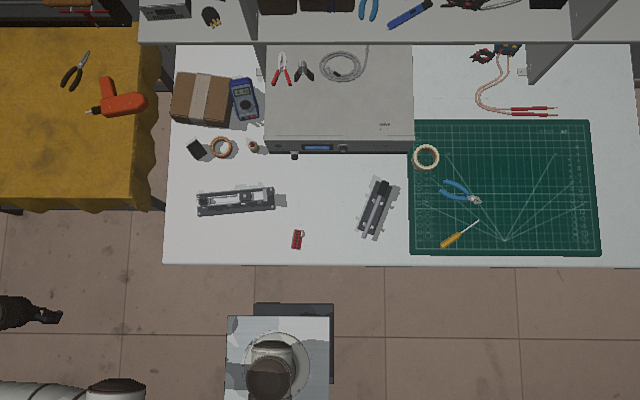

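View pics/scene0.png

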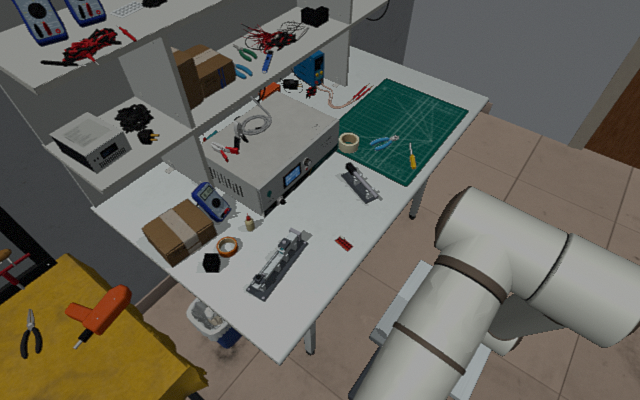

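The top view shows the stand at about (235,200), the rod in its rest at about (378,207) and the red board at (298,239). The arm is parked to the left. I'll zoom in on both.

Run:
```python
import cv2,numpy as np
t=np.load("top0.npz")["frame"][:,:,::-1]; s=np.load("scene0.npz")["frame"][:,:,::-1]
r=lambda i,x,y,w,h:cv2.resize(i[y:y+h,x:x+w],(400,300),interpolation=cv2.INTER_CUBIC)
a=np.vstack([np.hstack([r(t,185,165,112,84),r(t,330,165,112,84)]),np.hstack([r(s,225,220,112,84),r(s,310,140,112,84)])])
cv2.imwrite("pics/z0.png",a)
```

```text
(no output)
```

View pics/z0.png

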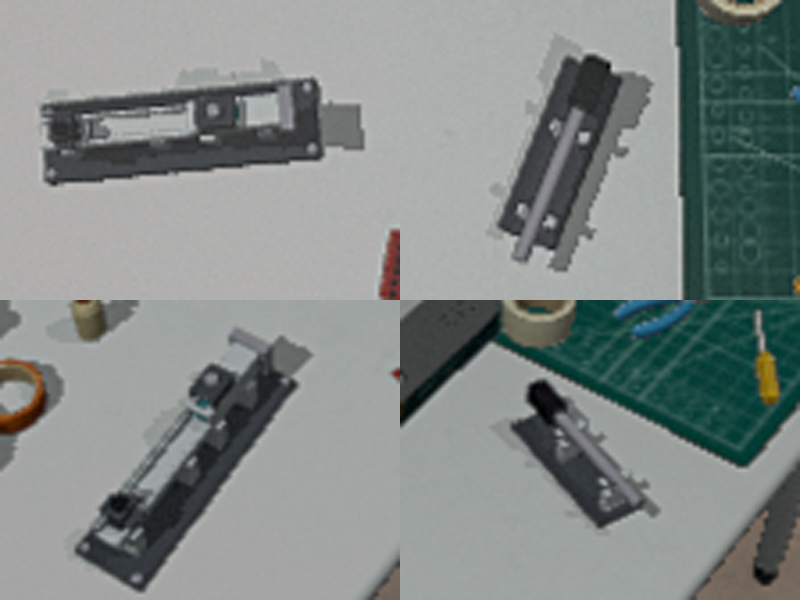

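The top crop shows the stand's entry plate at about (265,194) and the dark end stop at (203,201), so the push direction is roughly world +y. The rod's handle is at about (385,189) and its tip at about (365,236), nearer the robot. Next I'll measure with the range images.

```bash
cat > h.py <<'E'
import numpy as np,cv2
def cloud(f):
    d=np.load(f); z=d["range_z"].astype(float); v,u=np.mgrid[:400,:640]
    P=np.stack([(u-d["cx"])/d["fx"]*z,(v-d["cy"])/d["fy"]*z,z],-1)
    W=(P-d["t"])@d["R"]; W[z==0]=np.nan
    return W,d["frame"],-d["R"].T@d["t"]
def proj(d,X):
    c=np.asarray(X)@d["R"].T+d["t"]; return np.stack([c[...,0]/c[...,2]*d["fx"]+d["cx"],c[...,1]/c[...,2]*d["fy"]+d["cy"]],-1)
E
python3 - <<'E'
from h import *
for n in("top","scene"):
    W,F,c=cloud(n+"0.npz"); print(n,"cam",c.round())
    g=F.max(-1)
    X,Y,Z=W[...,0],W[...,1],W[...,2]
    tab=(abs(X-400)<60)&(abs(Y)<300)&(abs(Z)<15); print("table z",np.median(Z[tab]))
    # rough zones
    for nm,px in(("plate",(265,194)),("stop",(203,201)),("hnd",(385,189)),("tip",(365,236))):
        if n=="top": print(nm,W[px[1],px[0]].round())
    # low dark bases
    m=(g<95)&(Z>3)&(Z<120)&(X>300)&(X<750)&(Y>-500)&(Y<450)
    k,l,st,ce=cv2.connectedComponentsWithStats(m.astype(np.uint8))
    for i in range(1,k):
        if st[i,4]>60:
            q=W[l==i]; print(st[i],ce[i].round(),np.median(q,0).round(),cv2.minAreaRect(q[:,:2].astype(np.float32)), np.percentile(q[:,2],[5,50,95]).round())
E
```

```text
top cam [ 237. -160. 1603.]
table z 0.2920541489558869
plate [521.  43.  74.]
stop [498. 235.  75.]
hnd [ 541. -329.   64.]
tip [ 395. -266.   59.]
[ 266  131  172  115 2060] [377. 166.] [ 665. -384.   30.] ((532.473388671875, -256.6600341796875), (363.8484191894531, 544.2455444335938), 9.401809692382812) [  4.  30. 110.]
[187 139  20  21 228] [196. 149.] [672. 276.  36.] ((676.4312744140625, 277.65899658203125), (45.536983489990234, 40.70703125), 36.633766174316406) [ 8. 36. 55.]
[417 148  19  18 181] [427. 155.] [ 664. -472.    8.] ((658.6441650390625, -466.9502868652344), (54.13883972167969, 46.510929107666016), 73.83248901367188) [ 3.  8. 39.]
[358 181  34  54 660] [376. 205.] [ 499. -305.   10.] ((490.5067443847656, -300.4179382324219), (55.68046569824219, 174.03599548339844), 68.19195556640625) [ 4. 10. 64.]
[ 198  187   77   30 1077] [236. 203.] [497. 139.  10.] ((508.9229431152344, 146.224853515625), (72.9500732421875, 248.26486206054688), 6.020893573760986) [ 4. 10. 81.]
[416 210  23  38 350] [428. 230.] [ 418. -470.    6.] ((426.00140380859375, -464.2640075683594), (71.0919
[... 612 characters left out ...]
62887573242) [ 5. 23. 42.]
[342 142  76  45 597] [380. 164.] [ 481. -451.    5.] ((492.7605895996094, -452.1669006347656), (302.0498046875, 94.97494506835938), 0.1409161388874054) [ 3.  5. 19.]
[341 162  38  42 457] [357. 184.] [ 499. -298.    9.] ((480.614013671875, -290.20489501953125), (46.34614181518555, 195.2292938232422), 68.4676284790039) [ 5.  9. 63.]
[ 246  233   62   69 1171] [278. 268.] [493. 164.  10.] ((505.1294250488281, 147.39675903320312), (72.61450958251953, 251.1990509033203), 4.614673614501953) [ 5. 10. 80.]
[202 244  37  29 382] [215. 260.] [668. 273.  32.] ((676.1077880859375, 239.83242797851562), (55.433162689208984, 132.27842712402344), 4.592119216918945) [ 6. 32. 53.]
```

Run:
```python
from h import *
for n in("top","scene"):
    W,F,c=cloud(n+"0.npz"); g=F.max(-1).astype(int); P=W.reshape(-1,3); G=g.ravel()
    roi=(abs(P[:,0]-505)<80)&(P[:,1]>-30)&(P[:,1]<300)&(P[:,2]>4)
    q=P[roi]; b=q[q[:,2]<14]
    r=cv2.minAreaRect(q[:,:2].astype(np.float32)); print(n,"all",r)
    yaw=np.radians(90+5.3); ux=np.array([np.cos(yaw),np.sin(yaw)]); uy=np.array([-ux[1],ux[0]])
    S=np.c_[(q[:,:2]-[505,147])@ux,(q[:,:2]-[505,147])@uy,q[:,2]]
    for lo in range(-130,130,10):
        k=(S[:,0]>=lo)&(S[:,0]<lo+10); s=S[k]; hi=s[s[:,2]>40]; bb=s[s[:,2]<14]
        f=lambda a:(a[:,1].min().round(1),a[:,1].max().round(1)) if len(a) else None
        tall=s[s[:,2]>62]
        print(lo,"base",f(bb),"z>40",f(hi),"z>62",f(tall),s[:,2].max().round() if len(s) else None)
    pl=S[(S[:,0]<-70)&(S[:,2]>50)]; print("plate x range",np.sort(pl[:,0])[:8].round(1))
    # rod shank
    roi=(P[:,0]>380)&(P[:,0]<580)&(P[:,1]>-360)&(P[:,1]<-250)&(P[:,2]>50)
    q=P[roi]; gg=G[roi]; sh=q[(gg>100)]; hd=q[gg<70]
    m=sh.mean(0); u=np.linalg.svd(sh-m)[2][0]; u*=-np.sign(u[0]); print("shank",len(sh),m.round(1),u.round(4),"yaw",np.degrees(np.arctan2(u[1],u[0])))
    e=(sh-m)@u; print(e.min(),e.max(),"tip",m+u*e.max(), "resid",np.std((sh-m)@np.cross(u,[0,0,1])))
    print("handle",len(hd),hd.mean(0),cv2.minAreaRect(hd[:,:2].astype(np.float32)),"along",((hd-m)@u).min(),((hd-m)@u).max())
```

```text
top all ((504.35284423828125, 135.04840087890625), (158.39695739746094, 329.6379699707031), 0.2836812138557434)
-130 base (np.float64(-64.0), np.float64(76.7)) z>40 None z>62 None 18.0
-120 base (np.float64(-68.1), np.float64(73.5)) z>40 None z>62 None 20.0
-110 base (np.float64(-68.7), np.float64(75.5)) z>40 (np.float64(-26.8), np.float64(14.0)) z>62 (np.float64(-26.8), np.float64(14.0)) 81.0
-100 base (np.float64(-53.5), np.float64(81.0)) z>40 (np.float64(-26.2), np.float64(14.3)) z>62 (np.float64(-26.2), np.float64(11.2)) 79.0
-90 base (np.float64(-71.1), np.float64(74.2)) z>40 (np.float64(-18.9), np.float64(8.9)) z>62 (np.float64(-18.9), np.float64(6.8)) 77.0
-80 base (np.float64(-61.5), np.float64(85.8)) z>40 (np.float64(-19.7), np.float64(7.6)) z>62 (np.float64(-19.7), np.float64(7.6)) 73.0
-70 base (np.float64(-72.7), np.float64(59.4)) z>40 (np.float64(-19.1), np.float64(8.2)) z>62 (np.float64(-19.1), np.float64(7.6)) 78.0
-60 base (np.float64(-64.0), np.float64(80.9)) z>40 (np.float64(-19.2), np.float64(8.5)) z>62 (np.float64(-19.2), np.float64(7.9)) 90.0
-50 base (np.float64
[... 5612 characters left out ...]
at64(15.4)) z>62 (np.float64(-10.2), np.float64(12.9)) 74.0
110 base (np.float64(-42.2), np.float64(36.5)) z>40 (np.float64(-16.6), np.float64(10.8)) z>62 None 57.0
120 base (np.float64(-86.4), np.float64(52.2)) z>40 None z>62 None 11.0
plate x range [-111.8 -111.6 -110.3 -110.1 -109.9 -109.7 -108.6 -108.6]
shank 114 [ 457.2 -286.8   55. ] [-0.9173  0.3981  0.0057] yaw 156.54288833816983
-97.64132794584141 73.63547560565357 tip [ 389.63938853 -257.53854124   55.47104211] resid 6.206201988116734
handle 66 [ 536.69026689 -315.34018967   59.94958008] ((477.5730895996094, -293.2042541503906), (22.885831832885742, 191.75387573242188), 68.02979278564453) along -117.01674810583424 74.55109282393983
```

```bash
cat > rod.py <<'E'
from h import *
def rod(f,c0,yaw0,zc,out=True):
    """points above axis height near the expected rod: line fit, extents"""
    W,F,_=cloud(f); P=W.reshape(-1,3); G=F.max(-1).ravel()
    u=np.array([np.cos(yaw0),np.sin(yaw0)]); n=np.array([-u[1],u[0]])
    e=P[:,:2]-c0; a=e@u; b=e@n
    k=(abs(b)<16)&(a>-40)&(a<190)&(P[:,2]>zc+2)&(P[:,2]<zc+18); p=P[k]; a=a[k]; b=b[k]
    s=(a>30)&(abs(b)<9)
    for _ in range(3):
        co=np.polyfit(a[s],b[s],1); s=(a>30)&(abs(b-np.polyval(co,a))<7.5)
    hd=(a<22)
    print(f,"yaw",np.degrees(yaw0+np.arctan(co[0])),"off@0,168",np.polyval(co,[0,168]),"a range",np.percentile(a,[0,1,99,100]).round(1),
     "handle b",np.percentile(b[hd],[2,98]).round(1),"z hd",np.median(p[hd,2]).round(1),"z shank near/far",np.percentile(p[s&(a<100),2],80).round(1),np.percentile(p[s&(a>100),2],80).round(1),s.sum())
E
python3 - <<'E'
from rod import *
for n in("top0.npz","scene0.npz"): rod(n,[541,-320],np.radians(158.3),50)
E
```

```text
top0.npz yaw 157.43642712725784 off@0,168 [ 1.02757966 -1.50474001] a range [-29.9 -28.4 158.3 160.4] handle b [-12.4  10.8] z hd 61.4 z shank near/far 59.2 58.2 139
scene0.npz yaw 157.55565484051363 off@0,168 [ 0.54809353 -1.63456326] a range [-27.  -24.3 163.2 163.7] handle b [-11.9  11.6] z hd 61.4 z shank near/far 57.4 58.1 87
```

Rod yaw is about 157.5° with its handle at about (545,-322). The stand mouth is at about (520,38) with push yaw about 96°. Now I'll travel over to the handle.

```bash
for i in 1 2 3 4; do python3 -m jog '[[[0.31,-0.33,0],[0,0,0],-1],[[0.62,-0.66,0],[0,0,0],-1],[[0.93,-1,0],[0,0,0],-1]]' | tail -c 300; done
for i in 1 2 3 4 5; do python3 -m jog '[[[0,-0.5,0],[0,0,0],-1],[[0,-1,0],[0,0,0],-1]]' >/dev/null; done
python3 -m jog '[[[0,-0.22,-0.5],[0,0,-0.0525],-1],[[0,-0.22,-0.9],[0,0,-0.0525],-1],[[0,-0.22,-0.9],[0,0,-0.0525],-1],[[0,-0.22,-0.9],[0,0,-0.0525],-1]]'
python3 - <<'E'
from bench import *; s=read_state(); print(s["joints"],s["position"],s["ee_rot"],s["gripper_width"],s["contact_force"])
E
```

```text
clock: 0.4
position: [267.3, 499.0, 230.6]
ee_rot: [0.99, -0.14, -0.0, 0.001]
contact_force: [1.0, 1.0, 0.5]
gripper_width: 84.9
grasp_force: 0.0
clock: 0.7
position: [360.5, 398.7, 231.0]
ee_rot: [0.99, -0.14, -0.0, 0.0]
contact_force: [0.0, 1.0, 0.4]
gripper_width: 85.4
grasp_force: 0.0
clock: 1.0
position: [453.5, 298.7, 231.1]
ee_rot: [0.99, -0.14, -0.0, 0.0]
contact_force: [0.2, 0.2, 0.1]
gripper_width: 85.4
grasp_force: 0.0
clock: 1.3
position: [546.6, 198.7, 231.0]
ee_rot: [0.99, -0.14, -0.0, 0.0]
contact_force: [0.5, 1.0, -0.1]
gripper_width: 85.6
grasp_force: 0.0
clock: 2.7
position: [545.8, -321.9, 141.3]
ee_rot: [0.981, -0.194, -0.001, 0.0]
contact_force: [0.1, 0.2, 1.4]
gripper_width: 85.2
grasp_force: 0.0
[-2.77394099e-01  4.71578412e-01 -9.10294326e-02  1.19473840e-03
 -1.00982709e+00  1.45671035e+00] [ 545.75245182 -321.85945775  141.31898248] [ 9.80965393e-01 -1.94180254e-01 -8.57809717e-04  4.37046070e-04] 85.16557233182229 [0.08757392 0.22056409 1.39865944]
```

```bash
python3 -m jog '[[[0,0,-0.5],[0,0,0],-1],[[0,0,-0.9],[0,0,0],-1],[[0,0,-0.9],[0,0,0],-1]]'
python3 -m jog '[[[0,0,-0.2],[0,0,0],-1],[[0,0,-0.2],[0,0,0],-1],[[0,0,-0.2],[0,0,0],0.3],[[0,0,-0.2],[0,0,0],0.6],[[0,0,-0.2],[0,0,0],1],[[0,0,-0.2],[0,0,0],1],[[0,0,-0.2],[0,0,0],1],[[0,0,-0.2],[0,0,0],1],[[0,0,-0.2],[0,0,0],1],[[0,0,-0.2],[0,0,0],1],[[0,0,-0.2],[0,0,0],1],[[0,0,-0.2],[0,0,0],1]]'
```

```text
clock: 3.0
position: [544.0, -320.0, 48.9]
ee_rot: [0.981, -0.194, -0.003, -0.001]
contact_force: [-1.1, -0.2, -0.8]
gripper_width: 85.9
grasp_force: 0.0
clock: 4.2
position: [546.1, -322.8, 32.5]
ee_rot: [0.981, -0.194, 0.001, 0.001]
contact_force: [-1.5, -5.3, 6.5]
gripper_width: 23.2
grasp_force: 58.6
```

```bash
python3 -m jog '[[[0,0,0.1],[0,0,0],1],[[0,0,0.3],[0,0,0],1],[[0,0,0.6],[0,0,0],1],[[0,0,0.6],[0,0,0],1]]'
python3 -m jog '[[[-0.01,0.1,0],[0,0,-0.065],1],[[-0.02,0.2,0],[0,0,-0.13],1],[[-0.03,0.3,0],[0,0,-0.195],1],[[-0.03,0.4,0],[0,0,-0.26],1],[[-0.03,0.5,0],[0,0,-0.325],1],[[-0.03,0.6,0],[0,0,-0.39],1],[[-0.04,0.7,0],[0,0,-0.455],1],[[-0.05,0.8,0],[0,0,-0.5125],1],[[-0.06,0.9,0],[0,0,-0.5125],1],[[-0.06,0.9,0],[0,0,-0.5125],1]]'
python3 -m jog '[[[0,0.2,0],[0,0,0],1],[[0,0.4,0],[0,0,0],1],[[0,0.65,-0.25],[0,0,0],1],[[0,0.65,-0.4],[0,0,0],1],[[0,0.65,-0.4],[0,0,0],1],[[0,0.65,-0.4],[0,0,0],1],[[0,0.65,-0.4],[0,0,0],1]]'
python3 - <<'E'
from bench import *
import numpy as np,cv2
s=read_state();print(s["position"],s["ee_rot"],s["joints"])
for n in("scene","top"):
    d=get_image(n); np.savez(f"{n}1.npz",**d)
from rod import *
for n in("top1.npz","scene1.npz"): rod(n,s["position"][:2],np.radians(96),s["position"][2]+18)
t=np.load("top1.npz")["frame"][:,:,::-1]; q=np.load("scene1.npz")["frame"][:,:,::-1]
r=lambda i,x,y,w,h:cv2.resize(i[y:y+h,x:x+w],(400,400),interpolation=cv2.INTER_CUBIC)
cv2.imwrite("pics/z1.png",np.hstack([r(t,240,150,100,100),r(q,255,170,100,100)]))
E
```

```text
clock: 4.6
position: [548.4, -322.0, 95.2]
ee_rot: [0.981, -0.194, 0.004, 0.0]
contact_force: [1.0, -0.4, -1.6]
gripper_width: 23.5
grasp_force: 58.6
clock: 5.6
position: [539.1, -230.2, 90.6]
ee_rot: [0.745, -0.667, -0.001, 0.0]
contact_force: [-0.0, -0.0, -0.5]
gripper_width: 23.4
grasp_force: 58.5
clock: 6.3
position: [540.5, -167.2, 52.2]
ee_rot: [0.743, -0.669, 0.001, -0.0]
contact_force: [-0.9, 0.5, -1.4]
gripper_width: 23.1
grasp_force: 58.6
[ 540.54507002 -167.20423008   52.15348301] [ 7.43497710e-01 -6.68737879e-01  7.46928017e-04 -4.96591304e-04] [-1.35395323e-02  4.76587907e-01 -3.58611991e-01  3.53160668e-04
 -7.33818236e-01  1.19053191e-01]
top1.npz yaw 97.93067969338733 off@0,168 [-1.1606539   4.50253826] a range [ 19.7  24.3 158.5 159. ] handle b [11. 11.] z hd 80.1 z shank near/far 79.8 80.0 154
scene1.npz yaw 97.67510644621777 off@0,168 [1.85718163 6.77025015] a range [-14.1  -9.5 168.3 170.8] handle b [-13.5  15.1] z hd 81.3 z shank near/far 78.3 78.6 121
```

View pics/z1.png

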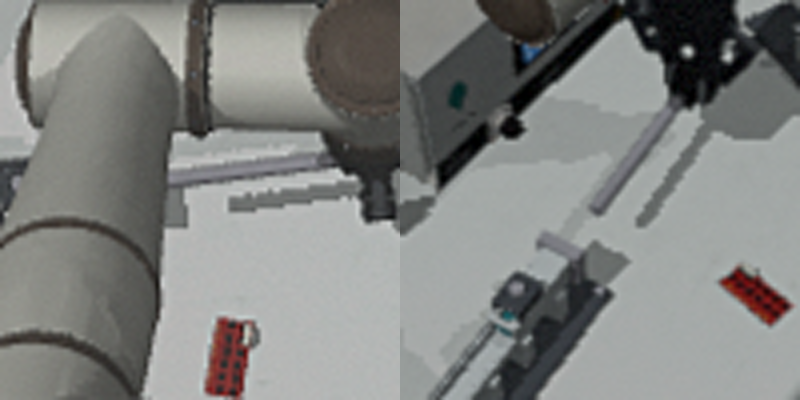

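The close-up shows the rod held level. Its tip is at about scene pixel (304,223), short of the entry plate at about (296,230). The two yaw estimates differ, so I'll check the shank bin by bin.

Run:
```python
from h import *
u=np.array([np.cos(np.radians(96)),np.sin(np.radians(96))]); n=np.array([-u[1],u[0]])
def prof(f,o,zr,lo,hi,st,w,m=None):
    W,F,_=cloud(f); P=W.reshape(-1,3); e=P[:,:2]-o; a=e@u; b=e@n
    k=(abs(b)<w)&(P[:,2]>zr[0])&(P[:,2]<zr[1])
    r=[]
    for x in range(lo,hi,st):
        s=k&(a>=x)&(a<x+st)
        if s.sum()>3: r.append((x+st/2,(b[s].min()+b[s].max())/2,b[s].max()-b[s].min(),b[s].mean(),P[s,2].max(),s.sum()))
    r=np.array(r); print(f,np.polyfit(r[:,0],r[:,1],1),np.polyfit(r[:,0],r[:,3],1)); print(r.round(1))
for f in("top1.npz","scene1.npz"): prof(f,[540.5,-167.2],(60,90),30,180,12,20)
print("stand wrt mouth")
for f in("top0.npz","scene0.npz"): prof(f,[520,38],(50,70),100,185,12,17); 
for f in("top0.npz","scene0.npz"): prof(f,[520,38],(62,78),-6,92,10,30)
```

```text
top1.npz [ 0.02815148 -1.20117428] [ 0.02547212 -0.45475805]
[[3.60e+01 2.00e-01 9.10e+00 1.20e+00 8.60e+01 1.40e+01]
 [4.80e+01 0.00e+00 1.35e+01 4.00e-01 8.15e+01 1.90e+01]
 [6.00e+01 1.00e-01 1.29e+01 9.00e-01 8.20e+01 1.70e+01]
 [7.20e+01 1.30e+00 1.32e+01 1.00e+00 8.41e+01 1.70e+01]
 [8.40e+01 8.00e-01 1.33e+01 1.90e+00 8.16e+01 1.50e+01]
 [9.60e+01 1.50e+00 1.20e+01 1.90e+00 8.33e+01 1.80e+01]
 [1.08e+02 1.20e+00 1.39e+01 1.90e+00 8.11e+01 1.70e+01]
 [1.20e+02 3.00e+00 1.25e+01 2.50e+00 8.08e+01 1.80e+01]
 [1.32e+02 2.00e+00 1.46e+01 3.10e+00 8.53e+01 1.80e+01]
 [1.44e+02 3.40e+00 1.30e+01 3.60e+00 8.32e+01 1.80e+01]
 [1.56e+02 3.00e+00 1.39e+01 3.50e+00 8.77e+01 1.40e+01]]
scene1.npz [0.03425795 0.55901496] [0.02807231 2.15372132]
[[ 36.    2.3  12.2   3.3  78.7  13. ]
 [ 48.    1.   13.5   3.2  78.3  10. ]
 [ 60.    2.   11.4   3.5  78.5  11. ]
 [ 72.    3.7  10.1   4.5  79.5  10. ]
 [ 84.    3.6  12.6   4.5  79.8  14. ]
 [ 96.    4.7   8.7   5.2  79.3  11. ]
 [108.    4.2  12.7   5.   80.9  10. ]
 [120.    4.7  11.2   5.5  79.5  13. ]
 [132.    5.2  12.8   6.4  81.6  11. ]
 
[... 1123 characters left out ...]
-0.60270574]
[[-1.  -0.8 36.   0.8 76.5 13. ]
 [ 9.  -1.6 40.8 -0.8 77.  38. ]
 [19.  -1.1 26.6 -1.8 77.9 29. ]
 [29.  -2.  26.5 -1.7 76.6 29. ]
 [39.  -0.6 25.2 -0.6 73.2 27. ]
 [49.  -1.5 26.7 -0.6 77.7 23. ]
 [59.  -0.3 25.9  3.6 78.   8. ]
 [69.  -1.5 25.3  3.1 77.7  6. ]
 [89.  -1.1 25.3 -2.  77.4 17. ]]
scene0.npz [0.08470778 0.80483148] [0.08819671 1.17341973]
[[-1.  -1.3 34.4 -1.1 74.9 14. ]
 [ 9.   1.  41.3  1.6 76.4 44. ]
 [19.  -0.2 25.5  1.  71.4 18. ]
 [29.   1.  26.4  1.2 72.7 27. ]
 [39.   1.3 23.6  2.3 71.5 21. ]
 [49.  13.5  1.8 13.4 76.8  4. ]
 [59.  14.2  2.8 13.7 77.9  7. ]
 [69.  14.3  2.1 14.  75.4  5. ]
 [79.   1.1 26.4  3.3 77.7 16. ]
 [89.   0.4 24.1  1.1 77.1 22. ]]
```

```bash
cat > look.py <<'E'
import sys; from bench import *; import numpy as np
from h import *
s=read_state(); print(s["position"].round(2),s["ee_rot"].round(4),s["contact_force"].round(1))
k=sys.argv[1]; d=get_image("scene"); np.savez(f"scene{k}.npz",**d)
u=np.array([np.cos(np.radians(96)),np.sin(np.radians(96))]); n=np.array([-u[1],u[0]])
W,F,_=cloud(f"scene{k}.npz"); P=W.reshape(-1,3); e=P[:,:2]-[520,38]; a=e@u; b=e@n
m=(abs(b)<20)&(P[:,2]>52)&(P[:,2]<70)
r=[]
for x in range(-165,0,10):
    q=m&(a>=x)&(a<x+10)
    if q.sum()>3: r.append((x+5,(b[q].min()+b[q].max())/2,np.percentile(P[q,2],80)))
r=np.array(r); print(r.round(1).tolist()); print(np.polyfit(r[:,0],r[:,1],1),np.polyfit(r[:,0],r[:,2],1))
E
python3 -m jog '[[[0,0.1,-0.08],[0,0,-0.01375],1],[[-0.01,0.2,-0.158],[0,0,-0.01375],1],[[-0.015,0.28,-0.158],[0,0,-0.01375],1],[[-0.015,0.28,-0.158],[0,0,-0.01375],1],[[-0.015,0.28,-0.158],[0,0,-0.01375],1],[[-0.015,0.28,-0.158],[0,0,-0.01375],1]]'
python3 look.py 2
python3 - <<'E'
from h import *
q=np.load("scene2.npz")["frame"][:,:,::-1]
cv2.imwrite("pics/z2.png",cv2.resize(q[195:275,255:335],(640,600),interpolation=cv2.INTER_CUBIC))
E
```

```text
clock: 7.0
position: [538.6, -138.8, 35.9]
ee_rot: [0.734, -0.679, 0.0, -0.0]
contact_force: [0.3, -0.7, -1.4]
gripper_width: 23.1
grasp_force: 58.5
[ 538.64 -138.78   35.91] [ 7.338e-01 -6.793e-01  4.000e-04 -3.000e-04] [ 0.3 -0.7 -1.4]
[[-160.0, 1.2, 66.9], [-150.0, 2.6, 62.2], [-140.0, 0.3, 59.4], [-130.0, 1.4, 59.4], [-120.0, 1.5, 61.4], [-110.0, 1.3, 60.4], [-100.0, 2.2, 61.2], [-90.0, 0.7, 63.0], [-80.0, 2.0, 62.1], [-70.0, 1.9, 61.3], [-60.0, 1.9, 63.3], [-50.0, 2.5, 64.8], [-40.0, 0.8, 61.2], [-30.0, 2.9, 63.0], [-20.0, 2.4, 60.7], [-10.0, 2.0, 63.0], [0.0, 3.9, 69.7]]
[0.00949464 2.617462  ] [1.68684925e-02 6.38680926e+01]
```

View pics/z2.png

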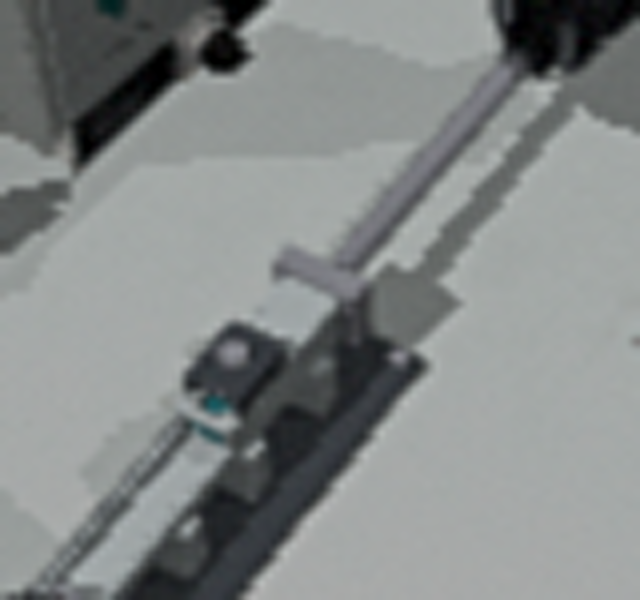

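The crop shows the tip just short of the plate, about (345,265) in the crop, and nearly on axis. I'll make a small yaw fix and then feel my way in.

```bash
python3 -m jog '[[[0,0,0],[0,0,-0.0025],1],[[-0.003,0.03,0],[0,0,-0.0025],1],[[-0.006,0.06,0],[0,0,-0.0025],1],[[-0.008,0.08,0],[0,0,-0.0025],1],[[-0.011,0.1,0],[0,0,-0.0025],1],[[-0.011,0.1,0],[0,0,-0.0025],1]]'
python3 -m jog '[[[-0.003,0.03,0],[0,0,0],1],[[-0.005,0.05,0],[0,0,0],1],[[-0.005,0.05,0],[0,0,0],1]]'
python3 -m jog '[[[-0.003,0.03,0],[0,0,0],1],[[-0.005,0.05,0],[0,0,0],1],[[-0.005,0.05,0],[0,0,0],1]]'
```

```text
clock: 7.65
position: [537.1, -128.4, 35.5]
ee_rot: [0.732, -0.681, -0.0, 0.0]
contact_force: [0.1, 0.8, -1.4]
gripper_width: 23.5
grasp_force: 58.5
clock: 7.95
position: [536.6, -123.4, 35.5]
ee_rot: [0.732, -0.681, -0.0, -0.0]
contact_force: [-0.5, -0.6, -1.4]
gripper_width: 23.4
grasp_force: 58.5
clock: 8.25
position: [536.1, -118.4, 35.5]
ee_rot: [0.732, -0.681, -0.0, -0.0]
contact_force: [0.5, -0.1, -1.4]
gripper_width: 23.6
grasp_force: 58.5
```

```bash
for i in 1 2 3; do python3 -m jog '[[[-0.002,0.02,0],[0,0,0],1],[[-0.004,0.04,0],[0,0,0],1],[[-0.004,0.04,0],[0,0,0],1]]' | sed -n '2p;4p'; done; python3 look.py 3|tail -1
```

```text
position: [535.7, -114.5, 35.5]
contact_force: [-0.5, 0.9, -1.7]
position: [535.3, -110.4, 35.5]
contact_force: [0.5, -0.3, -1.6]
position: [535.1, -106.9, 35.6]
contact_force: [0.9, -2.7, -0.8]
[0.01783336 1.98345055] [-2.23224604e-02  6.06112476e+01]
```

```bash
for i in 1 2 3 4 5; do python3 -m jog '[[[-0.001,0.01,0],[0,0,0],1],[[-0.002,0.02,0],[0,0,0],1],[[-0.002,0.02,0],[0,0,0],1]]' | sed -n '2,4p'; done
```

```text
position: [535.0, -106.0, 35.8]
ee_rot: [0.732, -0.681, 0.001, 0.0]
contact_force: [1.7, -8.0, -1.1]
position: [534.8, -104.3, 35.8]
ee_rot: [0.732, -0.681, 0.001, 0.001]
contact_force: [1.0, -8.5, -2.3]
position: [534.5, -102.2, 35.8]
ee_rot: [0.732, -0.681, 0.001, 0.001]
contact_force: [1.1, -9.0, -0.5]
position: [534.3, -100.3, 35.8]
ee_rot: [0.732, -0.681, 0.001, 0.001]
contact_force: [0.7, -9.8, -2.2]
position: [534.0, -98.2, 35.8]
ee_rot: [0.732, -0.681, 0.001, 0.001]
contact_force: [0.1, -8.8, -1.9]
```

```bash
for i in 1 2 3; do python3 -m jog '[[[-0.002,0.02,0],[0,0,0],1],[[-0.004,0.04,0],[0,0,0],1],[[-0.006,0.06,0],[0,0,0],1],[[-0.008,0.08,0],[0,0,0],1],[[-0.011,0.1,0],[0,0,0],1],[[-0.013,0.12,0],[0,0,0],1]]' | sed -n '1,4p'; done
```

```text
clock: 11.3
position: [532.6, -86.5, 35.7]
ee_rot: [0.732, -0.681, 0.0, 0.001]
contact_force: [0.3, -11.0, -1.2]
clock: 11.9
position: [531.0, -74.5, 35.7]
ee_rot: [0.732, -0.681, 0.0, 0.001]
contact_force: [0.2, -10.5, -0.8]
clock: 12.5
position: [529.4, -62.5, 35.5]
ee_rot: [0.732, -0.681, 0.0, 0.001]
contact_force: [0.2, -9.0, -1.5]
```

```bash
for i in 1 2 3; do python3 -m jog '[[[-0.002,0.02,0],[0,0,0],1],[[-0.004,0.04,0],[0,0,0],1],[[-0.006,0.06,0],[0,0,0],1],[[-0.006,0.06,0],[0,0,0],1]]' | sed -n '2p;4p'; done
python3 - <<'E'
from bench import *
import numpy as np,cv2
for n in("scene","top"):
    d=get_image(n); np.savez(f"{n}4.npz",**d)
q=np.load("scene4.npz")["frame"][:,:,::-1];t=np.load("top4.npz")["frame"][:,:,::-1]
r=lambda i,x,y,w,h:cv2.resize(i[y:y+h,x:x+w],(400,400),interpolation=cv2.INTER_CUBIC)
cv2.imwrite("pics/z4.png",np.hstack([r(q,240,215,80,80),r(t,190,165,80,80)]))
E
```

```text
position: [529.1, -54.7, 35.4]
contact_force: [-0.7, -0.4, -1.2]
position: [528.9, -48.1, 35.5]
contact_force: [0.2, -0.7, -2.4]
position: [528.3, -42.4, 35.6]
contact_force: [-0.1, 0.2, -1.5]
```

View pics/z4.png

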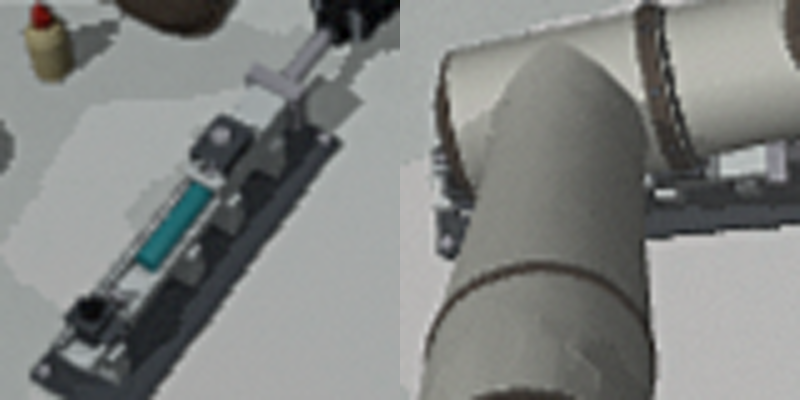

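The scene crop shows the teal cell in the open trough, from about (280,254) to (270,268) in full-image pixels. The stop's dark block is ahead at about (258,278). Now I'll measure the gap.

Run:
```python
from h import *
u=np.array([np.cos(np.radians(96)),np.sin(np.radians(96))]); n=np.array([-u[1],u[0]])
W,F,_=cloud("scene4.npz"); F=F.astype(int); P=W.reshape(-1,3); f=F.reshape(-1,3); e=P[:,:2]-[520,38]; a=e@u; b=e@n
t=(f[:,1]-f[:,0]>30)&(abs(b)<20)&(a>80)&(a<200)&(P[:,2]>48)
print("cell a",np.sort(a[t])[[0,1,2,-3,-2,-1]],t.sum())
W,F,_=cloud("scene0.npz"); P=W.reshape(-1,3); g=F.max(-1).ravel(); e=P[:,:2]-[520,38]; a=e@u; b=e@n
k=(abs(b-0.7)<6)&(a>160)&(a<225)
o=np.argsort(a[k]); print(np.c_[a[k],b[k],P[k,2],g[k]][o].round(0).astype(int).tolist())
```

```text
cell a [ 91.27437576  92.16656559  94.80244201 152.56908829 153.0118425
 153.26256516] 91
[[161, 6, 11, 32], [161, 3, 47, 165], [162, 2, 9, 38], [163, 0, 47, 165], [163, 2, 5, 40], [164, 0, 42, 162], [164, 5, 47, 165], [166, -2, 44, 165], [166, 1, 9, 35], [167, 7, 47, 153], [168, 7, 10, 40], [168, 3, 45, 123], [168, 3, 7, 35], [169, 0, 44, 111], [169, 4, 42, 120], [169, -4, 41, 112], [171, 1, 9, 42], [172, 3, 45, 109], [172, 6, 10, 37], [172, -5, 45, 117], [174, 3, 10, 39], [175, 1, 48, 102], [175, 5, 45, 127], [175, 4, 7, 39], [176, 1, 12, 49], [177, 1, 6, 39], [180, -1, 60, 134], [180, 3, 7, 40], [180, 6, -768, 116], [182, 2, 41, 106], [183, 6, 64, 114], [183, 4, 50, 59], [183, 1, 60, 114], [183, 2, 10, 36], [183, -2, 64, 125], [183, 6, 8, 38], [183, 5, 59, 64], [184, 0, 42, 70], [184, -1, 60, 78], [184, 1, 50, 46], [185, 4, 10, 37], [185, 3, 60, 57], [186, 0, 59, 60], [187, 6, 46, 86], [188, 5, 8, 55], [193, -5, 70, 68], [193, 4, 73, 54], [196, 5, 72, 52], [197, -4, 77, 54], [197, 4, 79, 33], [198, 6, 70, 57], [199, 1, 79, 23], [199, 5, 78, 21], [201, -1, 81, 18], [202, 3, 80, 15]
[... 601 characters left out ...]
 4, 51, 84], [214, -4, -765, 118], [214, -3, 51, 82], [214, -4, 69, 48], [214, 6, 7, 51], [215, 3, 12, 55], [215, -3, 45, 148], [215, 2, 5, 55], [215, 2, -765, 116], [215, 5, 47, 153], [215, -1, 8, 55], [216, 2, 45, 151], [217, -4, 7, 48], [217, -2, 42, 151], [218, -2, -766, 117], [218, 1, 7, 51], [219, 5, 7, 63], [219, -3, 51, 152], [219, 4, 45, 168], [219, -4, 45, 151], [220, 2, 6, 60], [220, 4, 42, 166], [220, -5, 6, 51], [221, 7, -757, 117], [221, 0, 11, 50], [221, -3, 42, 170], [221, -4, -759, 119], [221, 2, 48, 169], [223, 2, -759, 117], [223, 1, 9, 61], [223, 3, 46, 169], [223, 7, 43, 126], [223, 5, 8, 62], [224, -3, -766, 118], [224, -2, 9, 61], [224, 0, 44, 158], [225, -2, 49, 167]]
```

```bash
python3 -m jog '[[[-0.002,0.02,0],[0,0,0],1],[[-0.004,0.04,0],[0,0,0],1],[[-0.006,0.06,0],[0,0,0],1],[[-0.008,0.08,0],[0,0,0],1],[[-0.011,0.1,0],[0,0,0],1],[[-0.014,0.13,0],[0,0,0],1],[[-0.017,0.16,0],[0,0,0],1],[[-0.017,0.16,0],[0,0,0],1]]' | sed -n '1,4p'
for i in 1 2 3; do python3 -m jog '[[[-0.001,0.01,0],[0,0,0],1],[[-0.002,0.02,0],[0,0,0],1],[[-0.002,0.02,0],[0,0,0],1]]' | sed -n '2p;4p'; done
```

```text
clock: 14.6
position: [526.6, -26.2, 35.6]
ee_rot: [0.732, -0.681, 0.0, -0.0]
contact_force: [-0.4, 1.9, 0.4]
position: [526.4, -24.7, 35.6]
contact_force: [-0.4, -0.8, 0.1]
position: [526.2, -22.6, 35.6]
contact_force: [-0.7, -1.8, 1.0]
position: [526.0, -20.6, 35.6]
contact_force: [-0.1, -2.8, 1.1]
```

```bash
for i in 1 2 3; do python3 -m jog '[[[0,0.005,0],[0,0,0],1],[[-0.001,0.01,0],[0,0,0],1],[[-0.001,0.01,0],[0,0,0],1]]' | sed -n '2p;4p'; done
```

```text
position: [525.9, -19.7, 35.6]
contact_force: [-1.0, -3.8, 2.3]
position: [525.8, -18.7, 35.6]
contact_force: [-0.3, -4.3, 2.4]
position: [525.7, -17.7, 35.6]
contact_force: [-0.3, -4.3, 3.1]
```

Run:
```python
from bench import *
from h import *
s=read_state(); print(s["wrist_torque"],s["contact_force"],s["ee_rot"])
np.savez("scene5.npz",**get_image("scene"))
u=np.array([np.cos(np.radians(96)),np.sin(np.radians(96))]); n=np.array([-u[1],u[0]])
W,F,_=cloud("scene5.npz"); F=F.astype(int); P=W.reshape(-1,3); f=F.reshape(-1,3); e=P[:,:2]-[520,38]; a=e@u; b=e@n
t=(f[:,1]-f[:,0]>30)&(abs(b)<20)&(a>80)&(a<230)&(P[:,2]>48)
print("cell a",np.sort(a[t])[[0,1,2,-3,-2,-1]],"b",(b[t].min()+b[t].max())/2)
k=(abs(b-0.7)<12)&(P[:,2]>48)&(P[:,2]<80)
for x in range(-100,10,10):
    q=k&(a>=x)&(a<x+10)
    if q.sum()>3: print(x+5,round((b[q].min()+b[q].max())/2,1),np.percentile(P[q,2],80).round(1))
cv2.imwrite("pics/z5.png",cv2.resize(F[210:300,235:335,::-1].astype(np.uint8),(660,594),interpolation=cv2.INTER_CUBIC))
```

```text
[-1.14972963  0.15645812  0.04625815] [-0.30554591 -4.26473667  3.12965649] [ 7.31997801e-01 -6.81306993e-01  1.77856291e-05  6.63473434e-06]
cell a [114.27377682 116.23674991 116.58516084 177.08158502 177.81612393
 177.9258671 ] b 1.335313288225461
-55 -5.3 66.0
-45 1.5 66.5
-35 1.0 65.4
-25 1.5 59.9
-15 3.2 61.7
-5 -1.4 70.7
5 0.2 74.0
```

View pics/z5.png

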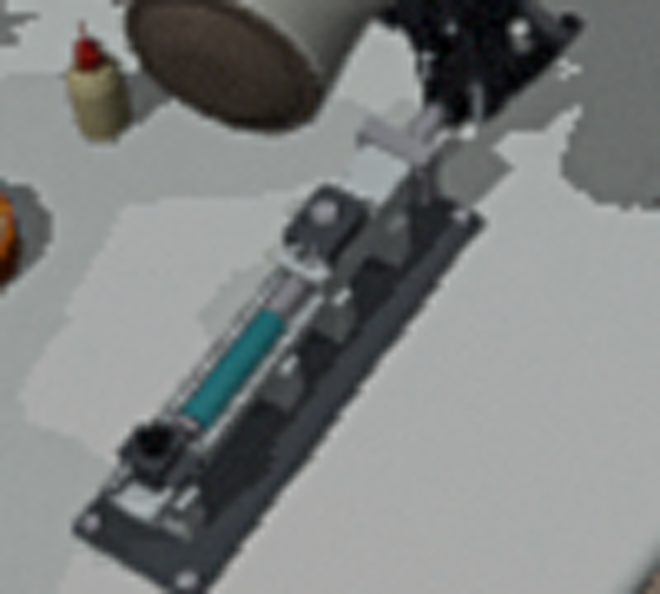

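The crop shows the cell in the trough with its far end just at or near the pad, about (190,425) in the crop. The force so far looks like bush drag. I'll ease up 0.5 mm and go on in 1 mm steps.

```bash
python3 -m jog '[[[0,0,0.005],[0,0,0],1],[[-0.001,0.01,0.005],[0,0,0],1],[[-0.001,0.01,0.005],[0,0,0],1]]' | sed -n '2p;4p'; python3 -m jog '[[[0,0.005,0],[0,0,0],1],[[-0.001,0.01,0],[0,0,0],1],[[-0.001,0.01,0],[0,0,0],1]]' | sed -n '2p;4p'
```

```text
position: [525.5, -16.3, 35.8]
contact_force: [-0.2, -1.5, 0.2]
position: [525.5, -15.5, 35.9]
contact_force: [0.8, -2.7, -0.4]
```

```bash
for i in 1 2; do python3 -m jog '[[[0,0.005,0],[0,0,0],1],[[-0.001,0.01,0],[0,0,0],1],[[-0.001,0.01,0],[0,0,0],1]]' | sed -n '2p;4p';done
```

```text
position: [525.3, -14.8, 35.9]
contact_force: [0.6, -4.4, -0.5]
position: [525.1, -14.0, 36.0]
contact_force: [1.0, -5.2, -1.0]
```

```bash
for i in 1 2; do python3 -m jog '[[[0,0.005,0],[0,0,0],1],[[-0.001,0.01,0],[0,0,0],1],[[-0.001,0.01,0],[0,0,0],1],[[-0.001,0.01,0],[0,0,0],1]]' | sed -n '2p;4p';done
```

```text
position: [525.0, -13.3, 36.0]
contact_force: [0.2, -6.2, -0.9]
position: [524.8, -12.6, 36.0]
contact_force: [0.9, -7.6, -0.7]
```

```bash
python3 -m jog '[[[0,0.006,0],[0,0,0],1],[[0,0.006,0],[0,0,0],1],[[0,0.006,0],[0,0,0],1],[[0,0.006,0],[0,0,0],1],[[0,0.006,0],[0,0,0],1]]' | sed -n '2p;4p'
python3 - <<'E'
from bench import *
from h import *
np.savez("scene6.npz",**get_image("scene"))
u=np.array([np.cos(np.radians(96)),np.sin(np.radians(96))]); n=np.array([-u[1],u[0]])
W,F,_=cloud("scene6.npz"); F=F.astype(int); P=W.reshape(-1,3); f=F.reshape(-1,3); e=P[:,:2]-[520,38]; a=e@u; b=e@n
t=(f[:,1]-f[:,0]>30)&(abs(b)<20)&(a>80)&(a<230)&(P[:,2]>48)
print("cell a",np.sort(a[t])[[0,1,2,-3,-2,-1]],"b",(b[t].min()+b[t].max())/2)
E
```

```text
position: [524.7, -12.2, 36.0]
contact_force: [1.6, -9.1, -0.7]
cell a [120.76967387 121.29378172 121.50852645 180.97694917 181.85973787
 182.66939108] b 1.1873419994998238
```

Home: the force is about 9 N, which is about 3 mm of pad travel, and the cell centre is near stand x 152. Now I'll withdraw along the axis.

```bash
python3 -m jog '[[[0.005,-0.05,0],[0,0,0],1],[[0.01,-0.1,0],[0,0,0],1],[[0.021,-0.2,0],[0,0,0],1],[[0.032,-0.3,0],[0,0,0],1],[[0.042,-0.4,0],[0,0,0],1],[[0.053,-0.5,0],[0,0,0],1],[[0.063,-0.6,0],[0,0,0],1],[[0.074,-0.7,0],[0,0,0],1],[[0.084,-0.8,0],[0,0,0],1],[[0.084,-0.8,0],[0,0,0],1]]' | sed -n '2p;4p'
python3 -m jog '[[[0.011,-0.1,0],[0,0,0],1],[[0.021,-0.2,0],[0,0,0],1],[[0.032,-0.3,0],[0,0,0],1],[[0.042,-0.4,0],[0,0,0],1],[[0.053,-0.5,0],[0,0,0],1],[[0.068,-0.65,0],[0,0,0],1],[[0.084,-0.8,0],[0,0,0],1],[[0.084,-0.8,0],[0,0,0],1]]'
```

```text
position: [533.6, -92.3, 36.0]
contact_force: [-0.0, 0.7, -1.6]
clock: 20.8
position: [542.1, -173.2, 35.9]
ee_rot: [0.731, -0.682, 0.0, -0.0]
contact_force: [-0.7, 0.0, -1.0]
gripper_width: 23.0
grasp_force: 58.6
```

```bash
python3 -m jog '[[[0,0,0.3],[0,0,0],1],[[0,-0.1,0.6],[0,0,0.06],1],[[0,-0.2,0.6],[0,0,0.125],1],[[0,-0.3,0.6],[0,0,0.19],1],[[0,-0.4,0.6],[0,0,0.255],1],[[0,-0.5,0.6],[0,0,0.32],1],[[0,-0.6,0.6],[0,0,0.385],1],[[0.04,-0.7,0.6],[0,0,0.45],1],[[0.04,-0.75,0.6],[0,0,0.52],1],[[0.04,-0.75,0.6],[0,0,0.52],1]]' | sed -n '2,4p'
python3 -m jog '[[[0,-0.3,0],[0,0,0],1],[[0,-0.74,0],[0,0,0],1],[[0,-0.74,0],[0,0,0],1],[[0,-0.74,0],[0,0,0],1],[[0,-0.74,0],[0,0,0],1]]' | sed -n '1,4p'
python3 - <<'E'
from bench import *
from rod import *
s=read_state(); print(s["position"],s["ee_rot"])
for n in("scene","top"): np.savez(f"{n}7.npz",**get_image(n))
for n in("top7.npz","scene7.npz"): rod(n,[545.4,-322.4],np.radians(158),s["position"][2]+19)
for n in("top0.npz","scene0.npz"): rod(n,[545.4,-322.4],np.radians(158),50)
E
```

```text
position: [545.8, -246.7, 95.8]
ee_rot: [0.979, -0.204, -0.0, -0.0]
contact_force: [-0.2, -0.8, -1.5]
clock: 22.3
position: [545.6, -319.3, 95.8]
ee_rot: [0.979, -0.204, -0.0, -0.0]
contact_force: [-0.5, 0.9, -1.8]
[ 545.59188886 -319.33118851   95.77244063] [ 9.78927028e-01 -2.04209988e-01 -3.39867334e-04 -1.98120359e-04]
top7.npz yaw 158.16371267645687 off@0,168 [-6.15718963 -5.67715769] a range [ 11.3  14.2 166.  168.3] handle b [-15.3   8.9] z hd 125.2 z shank near/far 123.0 123.8 174
scene7.npz yaw 157.19313346528978 off@0,168 [-4.29290358 -6.65891624] a range [-14.2  -7.7 121.2 129.5] handle b [-15.4  14.2] z hd 125.3 z shank near/far 120.9 121.3 59
top0.npz yaw 157.6481777850984 off@0,168 [ 0.04567158 -0.985938  ] a range [-24.9 -23.4 163.2 165.4] handle b [-13.   10.3] z hd 61.8 z shank near/far 59.1 58.7 144
scene0.npz yaw 157.59724507811381 off@0,168 [-0.08441964 -1.2653782 ] a range [-22.1 -19.4 168.2 168.6] handle b [-12.6  11.2] z hd 61.6 z shank near/far 57.4 57.9 90
```

```bash
python3 -m jog '[[[-0.015,-0.037,0],[0,0,0],1],[[-0.015,-0.037,-0.3],[0,0,0],1],[[-0.015,-0.037,-0.5],[0,0,0],1],[[-0.015,-0.037,-0.58],[0,0,0],1],[[-0.015,-0.037,-0.58],[0,0,0],1]]' | sed -n '2,4p'
python3 - <<'E'
from bench import *
from rod import *
for n in("scene","top"): np.savez(f"{n}8.npz",**get_image(n))
for n in("top8.npz","scene8.npz"): rod(n,[545.4,-322.4],np.radians(158),55)
E
for i in 1 2 3; do python3 -m jog '[[[0,0,-0.01],[0,0,0],1],[[0,0,-0.01],[0,0,0],1]]' | sed -n '2p;4p'; done
```

```text
position: [543.8, -323.3, 36.9]
ee_rot: [0.979, -0.203, -0.001, -0.0]
contact_force: [-0.0, -0.6, -0.8]
top8.npz yaw 158.2056897485403 off@0,168 [-1.40801051 -0.80489408] a range [ 10.7  13.6 165.7 167.7] handle b [-14.4  12.8] z hd 66.1 z shank near/far 64.8 66.1 180
position: [545.0, -324.0, 38.0]
contact_force: [-0.6, 0.1, -0.5]
position: [544.4, -323.8, 36.3]
contact_force: [-0.3, -0.5, -0.8]
position: [544.3, -323.7, 34.9]
contact_force: [-0.4, 0.0, -0.4]Traceback (most recent call last):
  File "<stdin>", line 4, in <module>
  File "rod.py", line 13, in rod
    "handle b",np.percentile(b[hd],[2,98]).round(1),"z hd",np.median(p[hd,2]).round(1),"z shank near/far",np.percentile(p[s&(a<100),2],80).round(1),np.percentile(p[s&(a>100),2],80).round(1),s.sum())
                                                                                                                                                    ~~~~~~~~~~~~~^^^^^^^^^^^^^^^^^^^
    return _quantile_unchecked(
        a, q, axis, out, overwrite_input, method, keepdims, weights)
    return _ureduce(a,
                    func=_quantile_ureduce_func,
    ...<5 lines>...
                    overwrite_input=overwrite_input,
                    method=method)
    r = func(a, **kwargs)
    result = _quantile(arr,
                       quantiles=q,
    ...<2 lines>...
                       out=out,
                       weights=wgt)
    slices_having_nans = np.isnan(arr[-1, ...])
                                  ~~~^^^^^^^^^
IndexError: index -1 is out of bounds for axis 0 with size 0
```

Aligned to within about 1 mm. I'll keep lowering until it bears.

```bash
for i in 1 2 3 4; do python3 -m jog '[[[0,0,-0.01],[0,0,0],1],[[0,0,-0.01],[0,0,0],1]]' | sed -n '2p;4p'; done
```

```text
position: [544.3, -323.7, 33.8]
contact_force: [0.7, -0.6, -1.4]
position: [544.3, -323.7, 32.8]
contact_force: [-0.3, 0.1, -0.8]
position: [544.4, -324.0, 32.3]
contact_force: [-0.8, -1.4, 0.6]
position: [544.5, -324.0, 31.9]
contact_force: [-1.1, 0.1, 4.4]
```

```bash
python3 -m jog '[[[0,0,0],[0,0,0],0.4],[[0,0,0],[0,0,0],0.3],[[0,0,0],[0,0,0],0],[[0,0,0],[0,0,0],-0.5],[[0,0,0],[0,0,0],-1],[[0,0,0],[0,0,0],-1],[[0,0,0],[0,0,0],-1],[[0,0,0],[0,0,0],-1],[[0,0,0.1],[0,0,0],-1],[[0,0,0.3],[0,0,0],-1],[[0,0,0.6],[0,0,0],-1],[[0,0,1],[0,0,0],-1],[[0,0,1],[0,0,0],-1]]'
python3 -m jog '[[[0,0.3,0.4],[0,0,0],-1],[[0,0.7,0.8],[0,0,0],-1],[[0,1,1],[0,0,0],-1],[[0,1,1],[0,0,0],-1]]' | sed -n '1,2p'
python3 -m jog '[[[0,0.5,0],[0,0,0],-1],[[0,1,0],[0,0,0],-1],[[0,1,0],[0,0,0],-1],[[0,1,0],[0,0,0],-1],[[0,1,0],[0,0,0],-1]]' | sed -n '1,2p'
python3 - <<'E'
from bench import *
from rod import *
s=read_state(); print(s["contact_force"])
for n in("scene","top"): np.savez(f"{n}9.npz",**get_image(n))
u=np.array([np.cos(np.radians(96)),np.sin(np.radians(96))]); n_=np.array([-u[1],u[0]])
W,F,_=cloud("scene9.npz"); F=F.astype(int); P=W.reshape(-1,3); f=F.reshape(-1,3); e=P[:,:2]-[520,38]; a=e@u; b=e@n_
t=(f[:,1]-f[:,0]>30)&(abs(b)<20)&(a>80)&(a<230)&(P[:,2]>48)
if t.any(): print("cell a",a[t].min(),a[t].max(),"b",(b[t].min()+b[t].max())/2)
q=F[:,:,::-1].astype(np.uint8);tt=np.load("top9.npz")["frame"][:,:,::-1]
r=lambda i,x,y,w,h:cv2.resize(i[y:y+h,x:x+w],(400,400),interpolation=cv2.INTER_CUBIC)
cv2.imwrite("pics/z9.png",np.hstack([r(q,235,150,160,160),r(tt,320,150,110,110)]))
for n in("top9.npz","scene9.npz"):
    try: rod(n,[545.4,-322.4],np.radians(158),50)
    except Exception as x: print(n,x)
E
```

```text
clock: 25.7
position: [548.1, -325.6, 138.6]
ee_rot: [0.979, -0.203, 0.007, 0.002]
contact_force: [1.2, -0.8, 0.6]
gripper_width: 85.4
grasp_force: 0.0
clock: 26.1
position: [546.5, -221.4, 236.8]
clock: 26.6
position: [544.2, -124.4, 230.8]
[ 0.5523396  -0.36034984  0.87758653]
cell a 115.51042370192233 180.33315114168914 b 1.0902723901371791
top9.npz yaw 158.49030798046752 off@0,168 [-1.62220099 -0.18450781] a range [-23.9 -22.1 163.6 167. ] handle b [-13.1  10.3] z hd 62.0 z shank near/far 58.2 58.8 150
scene9.npz yaw 158.939280364349 off@0,168 [-2.545107    0.20925362] a range [-20.7 -18.4 166.3 167.8] handle b [-12.7  10.5] z hd 62.0 z shank near/far 57.9 57.4 97
```

View pics/z9.png

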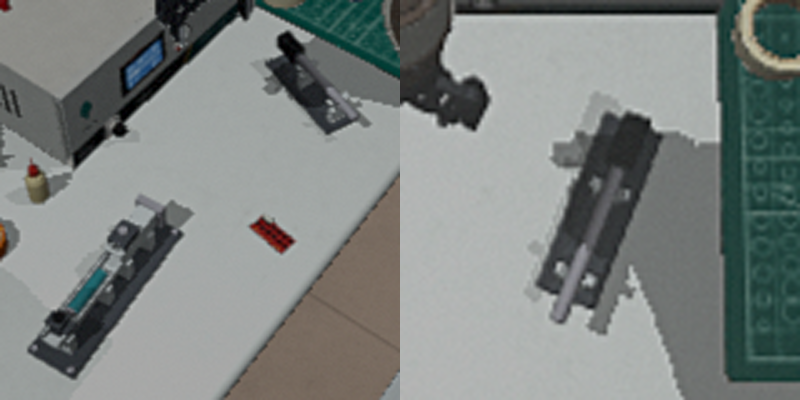

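The picture shows the rod back in its Vs and the cell lying in the trough, clear of the tube at stand x of about 148 mm. The arm is clear.

```bash
python3 -c "from bench import *; print(job_done())"
```

```text
the job is handed in; nothing more can be done
None
```

I pushed the cell out of the tube and home against the stop with about 9 N (roughly 3 mm of pad travel), then laid the rod back in its V rest, let go and handed the job in; it reported no score.

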